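# Fit the test probe and extend the probe boom by one hole

### The arm

A 7-joint arm with a two-finger parallel gripper is mounted at the origin on a cart in front of the work surface, level with it; the furniture and walls round the work are solid. World frame = base frame: x ahead of the robot, y to its left, z up, the work surface at z = 0. Lengths are in m, angles in rad, forces in N, time in s.
With the tool pointing down it reaches from about 0.425 to 0.875 m from the base axis. Payload 4.7 kg.
Tool frame: the origin (TCP) lies at the very end of the fingers, on their centre line; the grasp point (between the pads) lies 19 mm behind it; z points along the fingers, y is the line along which they close (so a half turn about z gives the same grasp; the last joint's range is limited). The gripper opens to 87 mm and grips with 3 to 60 N. Pads are 19 mm wide; open, the fingers measure 117 mm over their backs; the gripper's body (75 mm by 190 mm) begins 51 mm behind the grasp point.
Start: joints at [1.322, 0.321, -0.07, 1.45, 0.023, 1.371, -0.057], TCP at [0.169, -0.628, 0.223] pointing down, gripper open.
Joint ranges: [-2.86, 2.86], [-0.3, 2.09], [-1.38, 1.24], [0.06, 2.45], [-1.56, 4.7], [0.09, 2.05], [-2.69, 2.69]. Speed limits (rad/s): [2.57, 2.57, 3.14, 3.14, 3.14, 3.14, 3.14].

### API

Orientations are given as a rotation vector (axis times angle).
In Python, from bench import ctrl gives the robot as it stands.
- The arm moves only by the shell command python3 -m jog 'ROWS' [FORCE]. ROWS is JSON, a list that holds one entry, the list of rows, each a list of 7 numbers: the shift along the tool's x, y, z in mm, then the turn, a rotation vector about the tool's x, y, z in degrees, then the finger opening in mm, from 0 to 87. A call has 1 to 10 rows; each row is the pose to reach, as a shift and turn from the pose commanded when the call began, along the tool's axes at that moment; what a row does not reach only later rows make up. A row lasts 1/10 s, in which the tool goes at most 50 mm and 8.59 degrees, less where a joint would pass 70% of its speed; a pose out of reach is approached as far as the arm can. A call with a gripper value outside its range is refused whole. The fingers move at their own pace and stop on an object; FORCE is the grip in N (left out, the last holds). Time passes only in rows, so rows that repeat a pose let the fingers close. It gives the time, the measured TCP pose, the force, the opening and the grip force at its end, in the units of the state.
- ctrl.get_state(): the state, without advancing time (a new reading comes with each control period).
- ctrl.get_image(name): name is "side" or "top"; returns a dict with "image" (480x640x3 uint8, red, green, blue), "depth" (480x640 float32, m along the optical axis (not along the pixel's ray), 0 where there is no reading), "fov_y" (degrees; the focal length in pixels is half the picture's height over the tangent of half this angle, whatever the lens; pixels are square), "cx", "cy" (the principal point, pixels), "k1" (the pictures are not rectified: a ray, as slopes to the right and down, at radius r is drawn at 1 + k1 r^2 times it, then the intrinsics apply), "rvec" (rotation vector, rad) and "tvec" (3), from world to camera coordinates, as OpenCV has them. Camera axes: x right, y down, z forward; pixel columns grow to the right and rows downward; lengths in m; the calibration is good to about 2 mm. A picture is of the moment at which its call begins.
- ctrl.close_job(): hands the job in; it is judged then, once.
The state is a dict: "time": time; "joint_positions": joint angles; "qd": joint speeds; "joint_torque": joint torques, N m; "position": TCP position; "tool_rot": TCP orientation; "ft_force": force on the tool from outside, world axes, zero at the start; "torque": the same for the moment, N m; "grip_width": opening from 0.0 (shut) to 1.0 (fully open); "grip_force": force on a finger pad.
Only numpy, scipy, OpenCV 4.12 (cv2) and the standard library are available. Lean on these libraries where they do the work, as an engineer would, in place of code of your own. Each camera call takes 0.05 s, during which the arm holds its last target. There are 200 camera calls.

### The job

Set up the test-probe boom: take the probe from its rest and seat it fully in the opening of the terminal block on the sliding section. Then pull up the lock plunger, slide the section to the very next hole, and not past it, toward the slim-leg end of the tube (away from the big clamp post), and let the pin drop fully home there. Finish with the fingers still on the plunger knob, gripping it or pressing it down, so that the pin is held engaged; leave the flux can, solder reel and circuit board where they are.

Things in the scene. Friction and masses are not known exactly. Their poses are not given: they have to be found in the camera images.
- boom: Fixed boom: base plate 70x250x12 mm; on it a level square aluminium tube 28 mm wide along the boom's y, top at z = 56 mm, with five 10 mm holes in its top at y = -60, -20, 20, 60, 100 mm. Origin at bench height under the tube's centre line. The -y end sits in the big clamp post (52x30 mm, 68 mm high), the +y end on a slim leg. Extending is +y. Yaw varies by 0.35 rad either way.
- section (a joint): Slide (m) of the tube section along boom +y: 0 at the start (pin in the hole at y = -20 mm), 0.040 at the next hole. The section is a steel sleeve 40x40 mm, 56 mm long, top at z = 62 mm; about 2 N of friction; it only slides, and is locked while the pin is in a hole (1 mm of play).
- plunger (a joint): Lift (m) of the spring plunger straight up from the section: 0 = pin fully home, 0.018 = top stop. The spring pushes it down, 3 N when home, 7 N at the top. The round-nosed pin, 8 mm thick, leaves the hole above 0.010; between holes it rides on the tube and drops into a hole it is let down over.
- knob (a point): Middle of the plunger knob's grip: an upright black cylinder 24 mm in diameter, 28 mm tall; the point is on its axis 12 mm below its flat top, 90 mm above the bench when home. The section's top lies 28 mm under this point. Axes are the boom's. Moves with section and plunger.
- terminal (a point): Centre of the mouth of the round opening in the top of the terminal block (black, 32 mm cube, top 62 mm above the bench), fixed to the sliding section 68 mm from the plunger axis on the boom's -x (robot) side. The opening is vertical, right through, 9.5 mm wide, rim chamfered. Axes are the boom's.
- next_hole (a point): Centre of the next hole (at the tube's top, z = 56 mm) in which the pin must end; 40 mm along boom +y from the starting plunger axis.
- probe: Loose test probe, upright in the rest at the start: steel shaft 7 mm in diameter, 26 mm long, pointing down; above it a round black handle 16 mm in diameter, 44 mm tall, with a flat shoulder. 40 g. Origin at the lower tip, z up the axis, handle middle at z = 48 mm. Seated, the shoulder rests on the terminal block, tip 26 mm below the mouth.
- rest: Fixed grey plastic block 50 x 50 x 34 mm with a 10 mm hole in which the probe stands; origin at the centre of its underside. The probe's shoulder rests on its top, so the tip stands 8 mm above the bench and the handle spans 34 to 78 mm above the bench.
- flux_can: Bystander: loose round blue and white flux can 48 mm in diameter, 52 mm tall, origin under its centre. To be left alone.
- solder_reel: Bystander: loose grey solder reel 62 mm in diameter, 36 mm tall, origin under its centre. To be left alone.
- board_fc: Bystander: loose green circuit board on standoffs, 50 x 72 x 19 mm, origin under its centre. To be left alone.
- rack_post (a point): Obstacle, never moves: this point at bench height is on the front corner upright of the steel rack to the robot's left, a thin angle post about 40 mm wide that rises from the floor to over 1 m above the bench. An arm that starts beyond it must draw in toward its base before it swings over the bench.

How it is judged:
On the way, in this order (a step that is already met when the one before it is completed fails the run):
1. the probe is fully seated in the terminal opening (z of probe in the frame of terminal below -0.022 m and horizontal distance between probe and terminal below 0.004 m and value of joint section below 0.004 m), for 0.2 s.
2. the plunger is pulled up clear of its hole (value of joint plunger above 0.0085 m and value of joint section below 0.03 m), for 0.05 s.
3. the pin is home in the next hole (value of joint plunger below 0.002 m and value of joint section between 0.037 and 0.043 m), for 0.2 s.
At the end, for the whole second after the job is handed in: Section at the next hole (0.040 m, within 3 mm), pin home (lift under 2 mm), fingers gripping or pressing the knob with over 1.5 N; the probe, untouched, seated with its tip at least 22 mm below the terminal's mouth and within 4 mm of its centre (all of step 3 and contact force between the fingers and plunger above 1.5 N and z of probe in the frame of terminal below -0.022 m and horizontal distance between probe and terminal below 0.004 m and contact force between each of the arm, the fingers and probe below 0.1 N); the arm keeps its last pose, push and grip.
It fails at once if the flux can, solder reel or circuit board is moved by more than 20 mm (distance of any of flux_can, solder_reel, board_fc from where it was at the start of the episode above 0.02 m).
It fails at once if the section runs on past the next hole (value of joint section above 0.06 m).
It also fails if it takes over 51 s, if anything falls off the work surface, if the arm or the gripper's body presses on something with over 40 N, if the wrist force passes 120 N, or if a joint passes its speed limit or range.

## Working session

There is one attempt and no reset: what is moved stays moved. The work goes in short steps, Python scripts to look and compute and a shell command to move; the robot and the scene stay as the last step left them, time stands still between calls to the robot, and variables do not carry over. Pictures are saved under pics/ and viewed, at most 10 in all, crops included, and the job is handed in when it is done.

```bash
ls; mkdir -p pics
cat > h.py <<'E'
import numpy as np, cv2
from bench import ctrl
from scipy.spatial.transform import Rotation as R
def K(d):
    f=240/np.tan(np.radians(d["fov_y"])/2); return f,d["cx"],d["cy"],d["k1"]
def ray(d,u,v):
    f,cx,cy,k1=K(d); xd,yd=(u-cx)/f,(v-cy)/f; x,y=xd,yd
    for _ in range(20):
        s=1+k1*(x*x+y*y); x,y=xd/s,yd/s
    Rm=cv2.Rodrigues(np.array(d["rvec"],float))[0]; t=np.array(d["tvec"],float).ravel()
    return -Rm.T@t, Rm.T@np.array([x,y,1.])
def onz(d,u,v,z):
    o,r=ray(d,u,v); return o+r*(z-o[2])/r[2]
def dep(d,u,v):
    o,r=ray(d,u,v); return o+r*d["depth"][int(v),int(u)]
def proj(d,P):
    f,cx,cy,k1=K(d); Rm=cv2.Rodrigues(np.array(d["rvec"],float))[0]; p=Rm@np.array(P)+np.array(d["tvec"],float).ravel()
    x,y=p[:2]/p[2]; s=1+k1*(x*x+y*y); return np.array([cx+f*x*s,cy+f*y*s])
def save(d,n): cv2.imwrite("pics/"+n,d["image"][:,:,::-1])
def totool(P):
    "shift in tool axes mm from the current TCP to world P"
    s=ctrl.get_state(); return R.from_rotvec(s["tool_rot"]).inv().apply(np.array(P)-s["position"])*1000
E
python3 - <<'E'
from h import *
for n in("top","side"):
    d=ctrl.get_image(n); save(d,n+"0.png"); print(n,d["fov_y"],d["cx"],d["cy"],d["k1"],ray(d,320,240))
s=ctrl.get_state(); print(s)
print(R.from_rotvec(s["tool_rot"]).as_matrix().round(3))
E
```

```text
pics
top 55.282570166764415 313.2578952114515 242.65296605946213 0.028251330680104245 (array([0.27110517, 0.08559795, 1.0727253 ]), array([ 0.23644789, -0.01829094, -0.97160063]))
side 55.343446809601375 314.4677473419277 238.61027460271217 -0.0814836540795526 (array([0.22296234, 0.85730714, 0.83905745]), array([ 0.23692991, -0.6973661 , -0.67653535]))
{'time': 0.1, 'joint_positions': array([ 1.32211731,  0.3217629 , -0.07011362,  1.45155349,  0.02261268,
        1.37080748, -0.05687971]), 'qd': array([-0.00176241, -0.00212367,  0.00160577, -0.00261662,  0.00055008,
       -0.00091538, -0.00030917]), 'joint_torque': array([ 1.92331581e-04, -4.92572558e+01, -4.05537793e-01, -3.13397276e+01,
       -6.40366226e-02,  3.94733995e-02,  6.90410366e-05]), 'position': array([ 0.16868345, -0.62721308,  0.22156176]), 'tool_rot': array([-3.11279999e+00, -4.11482809e-01,  5.08908181e-04]), 'ft_force': array([ 0.75417496, -0.1596737 , -0.80367682]), 'torque': array([-0.05897422, -0.00325611,  0.03163651]), 'grip_force': 0.0, 'grip_width': 0.9989675514514977}
[[ 0.966  0.26  -0.001]
 [ 0.26  -0.966  0.002]
 [-0.    -0.002 -1.   ]]
```

View pics/top0.png

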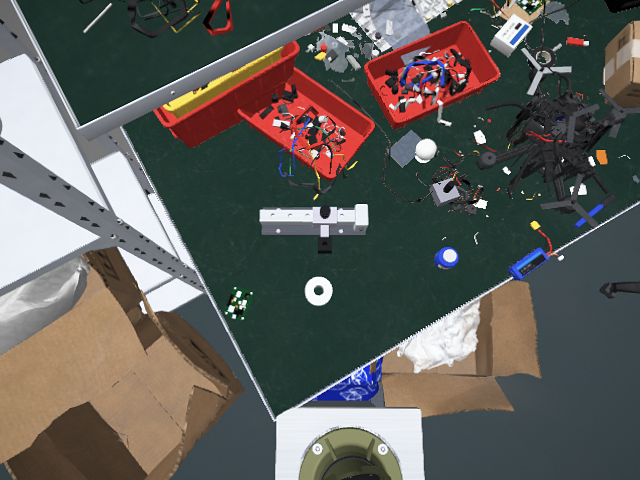

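View pics/side0.png

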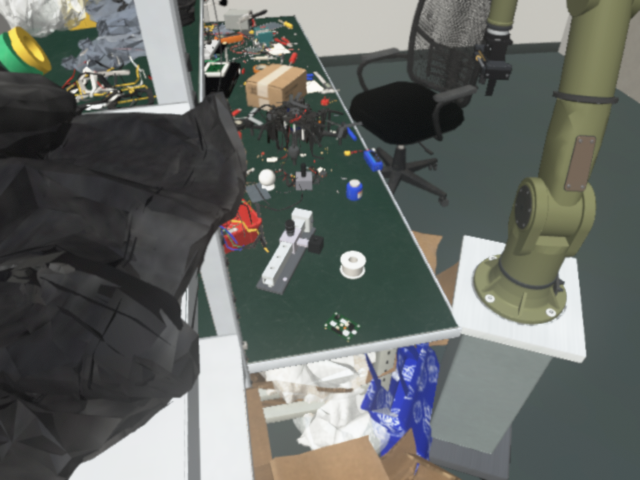

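Run:
```python
from h import *
t=ctrl.get_image("top"); s=ctrl.get_image("side")
a=cv2.resize(t["image"][165:275,240:480],None,fx=3.3,fy=3.3,interpolation=cv2.INTER_CUBIC)
b=cv2.resize(s["image"][150:300,235:385],None,fx=1.6,fy=1.6,interpolation=cv2.INTER_CUBIC)
c=np.zeros((a.shape[0]+b.shape[0],max(a.shape[1],b.shape[1]),3),np.uint8); c[:a.shape[0],:a.shape[1]]=a; c[a.shape[0]:,:b.shape[1]]=b
cv2.imwrite("pics/z1.png",c[:600,:,::-1]); print(c.shape)
for n,u,v in (("knob",325,211),("blk",325,246),("restprobe",449,184),("rest",440,195),("post",361,213),("tubeL",270,214),("board",238,303),("reel",325,283),("can",446,256)): print(n,dep(t,u,v).round(3))
print(proj(s,[.7,-.1,.05]))
```

```text
(603, 792, 3)
knob [0.574 0.056 0.1  ]
blk [0.504 0.055 0.057]
restprobe [ 0.649 -0.231  0.074]
rest [ 0.636 -0.22   0.033]
post [ 0.58  -0.027  0.066]
tubeL [0.58  0.182 0.056]
board [0.379 0.255 0.006]
reel [0.423 0.054 0.033]
can [ 0.484 -0.22   0.052]
[269.90422935 193.0321241 ]
```

View pics/z1.png

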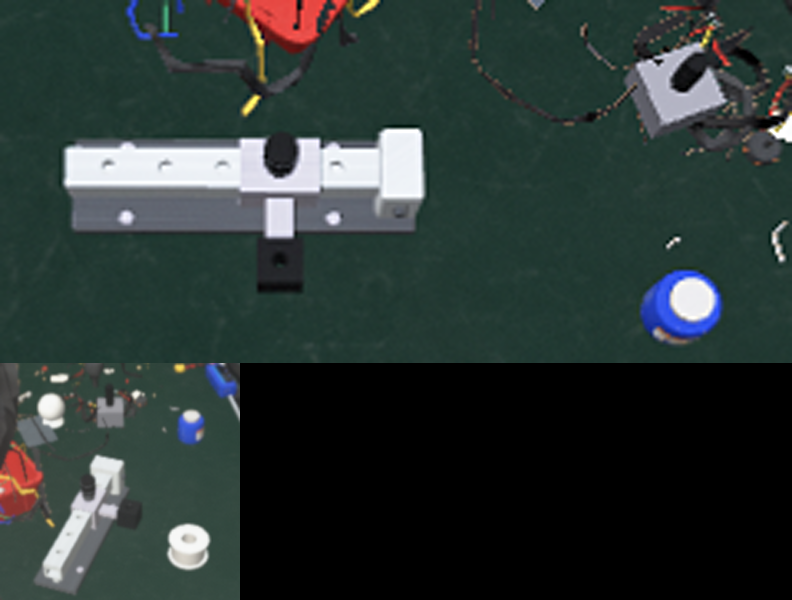

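```bash
cat > m.py <<'E'
from h import *
t=ctrl.get_image("top"); s=ctrl.get_image("side")
def darkc(d,u,v,r,thr=None,dark=True):
    g=cv2.cvtColor(d["image"],cv2.COLOR_RGB2GRAY).astype(float); u0,v0=int(round(u)),int(round(v))
    w=g[v0-r:v0+r+1,u0-r:u0+r+1]; b=np.median(np.r_[w[0],w[-1],w[:,0],w[:,-1]]); k=np.clip((b-w) if dark else (w-b),0,None); k[k<0.35*k.max()]=0
    yy,xx=np.mgrid[-r:r+1,-r:r+1]; return u0+(k*xx).sum()/k.sum(),v0+(k*yy).sum()/k.sum()
if __name__=="__main__":
    W=[]
    for u,v in((109,164),(166,164),(223,163),(337,163)):
        p=darkc(t,240+u/3.3,165+v/3.3,3); W.append(onz(t,*p,.056)); print(np.round(p,2),W[-1].round(4))
    W=np.array(W)[:,:2]; L=np.array([.1,.06,.02,-.06])
    A=np.polyfit(L,W,1); dy=A[0]; yaw=np.arctan2(-dy[0],dy[1]); o=A[1]
    print("scale",np.linalg.norm(dy),"yaw",yaw,"res",(W-np.outer(L,dy)-o).round(4).tolist())
    ex=np.array([np.cos(yaw),np.sin(yaw)]); ey=np.array([-ex[1],ex[0]])
    print("orig",o,"knob",o-.02*ey,"term",o-.02*ey-.068*ex,"next",o+.02*ey)
    hp=darkc(t,324.5,243.8,4); print("hole px",hp,onz(t,*hp,.062))
    # rest top face
    g=t["image"].astype(int); m=((g.min(2)>125)&(g.max(2)-g.min(2)<45)).astype(np.uint8); m[:, :425]=0;m[:,470:]=0;m[:172]=0;m[210:]=0
    c=max(cv2.findContours(m,0,2)[0],key=cv2.contourArea); q=cv2.minAreaRect(c); print("rest rect",q)
    B=[onz(t,*p,.034) for p in cv2.boxPoints(q)]; print(np.round(B,4),np.mean(B,0))
    # side: knob/probe top centres, depth
    for n,P in(("knob",[*(o-.02*ey),.102]),("term",[*(o-.02*ey-.068*ex),.062]),("next",[*(o+.02*ey),.056]),("probe",[.645,-.228,.078])): print(n,proj(s,P).round(1),proj(t,P).round(1))
    u,v=[int(x) for x in proj(t,[.645,-.228,.06])]
    bm=((t["image"].max(2)<45)).astype(np.uint8); ys,xs=np.nonzero(bm[172:195,440:460]); 
    print("\n".join("".join("#" if b else "." for b in r) for r in bm[172:200,430:462]))
E
python3 m.py
python3 - <<'E'
from h import *
s=ctrl.get_image("side")
cv2.imwrite("pics/z2.png",cv2.resize(s["image"][160:300,250:370],None,fx=4.2,fy=4.2,interpolation=cv2.INTER_CUBIC)[:,:,::-1])
E
```

```text
[272.01 213.9 ] [0.58   0.1775 0.056 ]
[289.38 214.05] [0.5799 0.1374 0.056 ]
[306.68 214.13] [0.58   0.0974 0.056 ]
[341.13 214.  ] [0.5808 0.0176 0.056 ]
scale 0.9991722847030153 yaw 0.004984600126028007 res [[0.0002, 0.0001], [-0.0001, -0.0001], [-0.0002, -0.0001], [0.0002, 0.0001]]
orig [0.58030435 0.07750229] knob [0.58040404 0.05750254] term [0.51240488 0.05716359] next [0.58020466 0.09750204]
hole px (np.float64(324.2477064220183), np.float64(242.88073394495413)) [0.51041049 0.05693336 0.062     ]
rest rect ((445.7586364746094, 189.89654541015625), (20.42648696899414, 20.79787826538086), 68.19859313964844)
[[ 0.663  -0.2032  0.034 ]
 [ 0.6829 -0.2507  0.034 ]
 [ 0.6349 -0.2656  0.034 ]
 [ 0.6154 -0.2186  0.034 ]] [ 0.64908223 -0.23454764  0.034     ]
knob [287.4 221.2] [324.5 208. ]
term [313.4 238.7] [324.1 242. ]
next [282.5 245.1] [306.6 214. ]
probe [302.9 164.7] [448.5 184.9]
...................##..#........
...................#............
..........................#.....
..................#........#....
................................
..............................##
..##.#..........#........#..####
..####.....#.............#.....#
...####....##...........##.....#
...######............####.....##
.....###...........#####.###....
..#.....###.......###########...
.................############...
................########..##....
...............########.........
...............########.........
..............########..........
..............#######.......#...
..............######.........#..
..#...........#####..........#..
.#..............##...........#..
#...............................
..............................#.
................................
................................
.............................#..
................................
................................
```

View pics/z2.png

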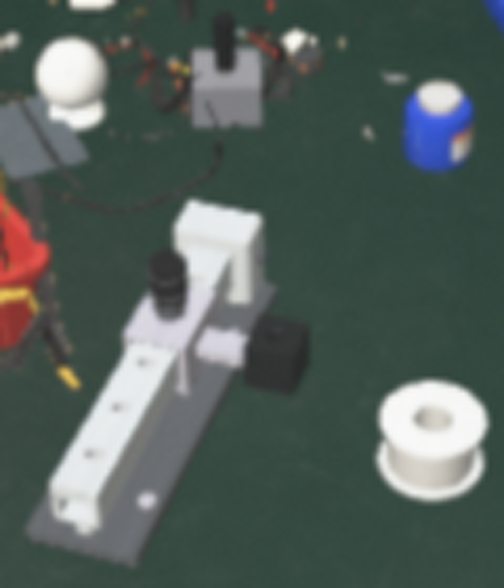

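Run:
```python
from h import *
t=ctrl.get_image("top"); s=ctrl.get_image("side")
for z,pt,ps in((.078,(451.5,183),(303.6,164.3)),(.034,(446.5,190.5),(303.4,174))):
    print(onz(t,*pt,z).round(4),onz(s,*ps,z).round(4))
# side: probe dark column near top
g=s["image"].max(2)
for v in range(162,177): print(v,g[v,296:312])
print("clutter depth z:",[dep(t,u,v)[2].round(3) for u,v in((458,183),(465,195),(440,178),(452,175),(470,185),(435,193))])
print(totool([.646,-.230,.16]),np.degrees(np.arctan2(.26,.966)))
```

```text
[ 0.6497 -0.2351  0.078 ] [ 0.6437 -0.2308  0.078 ]
[ 0.6474 -0.2362  0.034 ] [ 0.6499 -0.2424  0.034 ]
162 [61 68 71 70 69 67 65 63 64 67 69 69 69 69 68 68]
163 [62 68 70 70 68 62 56 54 56 63 70 70 69 70 69 68]
164 [63 69 70 69 63 54 50 49 51 56 67 70 69 69 68 69]
165 [68 70 70 68 60 50 47 47 46 51 66 71 70 69 67 66]
166 [70 71 71 70 60 48 45 44 43 51 77 89 79 69 63 59]
167 [ 71  71  71  69  61  49  44  43  43  59  99 119 100  76  72  59]
168 [ 70  71  71  69  62  50  44  43  43  57  90 111 102  97  97  81]
169 [ 73  71  71  70  65  51  45  44  43  49  71  85  85  86 100 104]
170 [ 76  77  76  74  64  49  45  44  41  50  71  82  84  81  87 110]
171 [ 96 102 102  98  82  55  45  43  43  58  94 110 114 113 109 104]
172 [131 143 144 142 126  78  47  44  43  66 113 143 148 149 144 120]
173 [148 163 163 162 146  88  49  43  44  66 118 154 163 163 157 133]
174 [152 165 166 165 150  91  49  45  44  70 123 157 166 165 161 139]
175 [150 166 166 165 152  99  54  46  46  77 131 159 166 166 163 146]
176 [148 160 164 165 155 117  82  71  74 102 146 164 165 166 165 149]
clutter depth z: [np.float64(0.002), np.float64(0.004), np.float64(-0.001), np.float64(0.002), np.float64(0.009), np.float64(0.026)]
[ 564.13674478 -260.08310871   62.50338082] 15.064233943616966
```

```bash
python3 -m jog '[[[25,-11,0,0,0,2,87],[65,-29,0,0,0,5,87],[110,-50,10,0,0,8,87],[155,-70,20,0,0,11,87],[200,-90,30,0,0,15,87],[245,-110,40,0,0,15,87],[290,-130,50,0,0,15,87],[335,-150,62,0,0,15,87],[380,-171,62,0,0,15,87],[425,-191,62,0,0,15,87]]]' 20
python3 - <<'E'
from h import *
print(totool([.648,-.235,.12])); print(R.from_rotvec(ctrl.get_state()["tool_rot"]).as_matrix().round(3))
E
```

```text
time: 1.45
position: [0.5297, -0.3321, 0.1602]
tool_rot: [-3.142, -0.001, 0.001]
ft_force: [0.8, -1.0, -0.1]
grip_width: 1.0
grip_force: 0.0
[118.43006394 -97.07450967  40.14164659]
[[ 1.     0.001 -0.001]
 [ 0.001 -1.     0.   ]
 [-0.001 -0.    -1.   ]]
```

```bash
python3 -m jog '[[[40,-33,0,0,0,0,87],[80,-65,15,0,0,0,87],[118,-97,35,0,0,0,87],[118,-97,60,0,0,0,87],[118,-97,90,0,0,0,87],[118,-97,111,0,0,0,87],[118,-97,111,0,0,0,60],[118,-97,111,0,0,0,40],[118,-97,111,0,0,0,20],[118,-97,111,0,0,0,10]]]' 20
python3 -m jog '[[[0,0,0,0,0,0,5],[0,0,0,0,0,0,5],[0,0,0,0,0,0,5],[0,0,0,0,0,0,5]]]' 25
python3 - <<'E'
from h import *
s=ctrl.get_image("side");t=ctrl.get_image("top")
a=cv2.resize(s["image"][120:190,265:345],None,fx=5,fy=5,interpolation=cv2.INTER_CUBIC)
b=cv2.resize(t["image"][150:220,410:490],None,fx=5,fy=5,interpolation=cv2.INTER_CUBIC)
cv2.imwrite("pics/z3.png",np.hstack([a,b])[:,:,::-1]); p=ctrl.get_state()["position"]; print(p,proj(s,p+[0,0,.019]),proj(t,p+[0,0,.019]))
E
```

```text
time: 2.45
position: [0.6478, -0.237, 0.0516]
tool_rot: [3.14, 0.001, 0.005]
ft_force: [-0.6, 0.6, 1.0]
grip_width: 0.725
grip_force: 0.0
time: 2.85
position: [0.6467, -0.2365, 0.0497]
tool_rot: [3.141, 0.002, 0.0]
ft_force: [-0.1, 0.4, -0.7]
grip_width: 0.359
grip_force: 0.0
[ 0.64657435 -0.23648045  0.04953463] [303.45356116 165.7877027 ] [450.93944465 185.75451058]
```

View pics/z3.png

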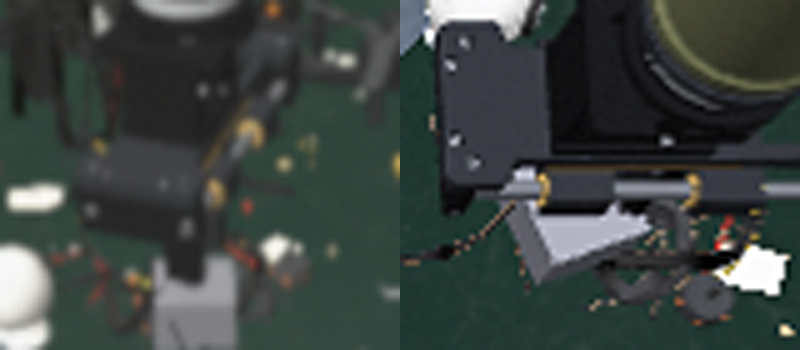

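```bash
python3 -m jog '[[[0,0,0,0,0,0,5],[0,0,0,0,0,0,5],[0,0,0,0,0,0,5],[0,0,0,0,0,0,5],[0,0,0,0,0,0,5],[0,0,0,0,0,0,5]]]' 25
python3 - <<'E'
from h import *
print(ctrl.get_state()["position"])
E
```

```text
time: 3.55
position: [0.6466, -0.2365, 0.0495]
tool_rot: [3.141, 0.002, -0.0]
ft_force: [-0.2, -0.7, 0.0]
grip_width: 0.172
grip_force: 25.0
[ 0.64659525 -0.23653991  0.04953665]
```

```bash
python3 -m jog '[[[0,0,-15,0,0,0,5],[0,0,-50,0,0,0,5],[0,0,-85,0,0,0,5],[-10,-25,-105,0,0,0,5],[-30,-65,-115,0,0,0,5],[-50,-110,-115,0,0,0,5],[-70,-155,-115,0,0,0,5],[-90,-200,-115,0,0,0,5],[-110,-245,-110,0,0,0,5],[-130,-280,-100,0,0,0,5]]]'
python3 - <<'E'
from h import *
print(totool([.5115,.057,.125]))
E
```

```text
time: 4.55
position: [0.516, 0.0469, 0.1515]
tool_rot: [-3.141, -0.006, -0.005]
ft_force: [0.8, 0.1, 0.5]
grip_width: 0.175
grip_force: 25.0
[ -4.57253616 -10.10258854  26.50573123]
```

```bash
python3 -m jog '[[[-2,-6,8,0,0,0,5],[-5,-13,20,0,0,0,5],[-5,-13.5,24,0,0,0,5],[-5,-13.5,24,0,0,0,5]]]'
python3 - <<'E'
from h import *
s=ctrl.get_image("side");t=ctrl.get_image("top")
p=ctrl.get_state()["position"]; print(p,proj(s,p-[0,0,.0415]),proj(t,p-[0,0,.0415]),proj(s,[.512,.057,.062]))
a=cv2.resize(s["image"][205:265,270:350],None,fx=9,fy=9,interpolation=cv2.INTER_CUBIC)
cv2.imwrite("pics/z4.png",a[:,:,::-1])
E
```

```text
time: 4.95
position: [0.5113, 0.0556, 0.1248]
tool_rot: [3.141, -0.001, -0.002]
ft_force: [-0.3, -0.5, -1.4]
grip_width: 0.172
grip_force: 25.0
[0.51195882 0.05554105 0.12560841] [313.64825933 231.80310543] [325.15436891 239.91333423] [313.55096366 238.73714261]
```

View pics/z4.png

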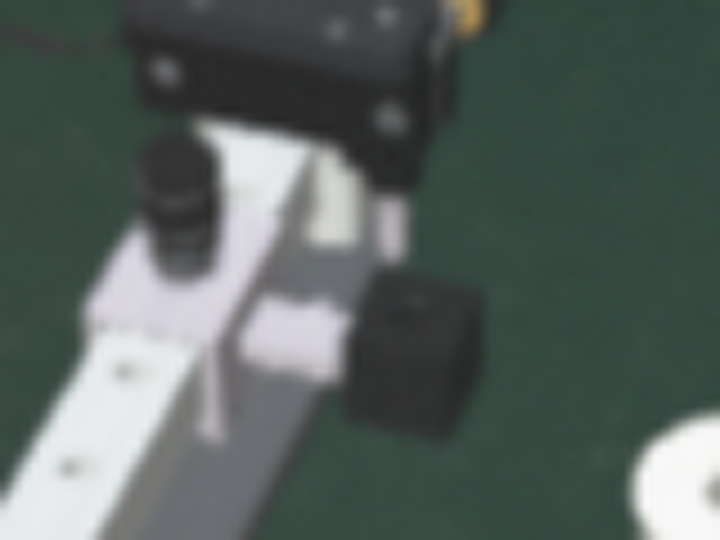

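Run:
```python
from h import *
from m import darkc
s=ctrl.get_image("side")
c=lambda u,v:(270+(u+.5)/9-.5,205+(v+.5)/9-.5)
for n,p,z in(("term",c(413,303),.062),("knobtop",c(178,145),.102),("tip",c(391,258),.083),("shaft top",c(395,200),.103),("h20",c(128,371),.056),("h60",c(70,466),.056)):
    print(n,np.round(p,2),onz(s,*p,z).round(4))
for q in(c(128,371),c(70,466),c(413,303)): print(np.round(darkc(s,*q,3),2))
g=s["image"].max(2); print(g[224:242,306:327])
for x in (.506,.509,.512): print(x,proj(s,[x,.0556,.09]),proj(s,[x,.057,.062]))
```

```text
term [315.44 238.22] [0.5081 0.0537 0.062 ]
knobtop [289.33 220.67] [0.5766 0.0541 0.102 ]
tip [313.   233.22] [0.5122 0.0599 0.083 ]
shaft top [313.44 226.78] [0.5113 0.0582 0.103 ]
h20 [283.78 245.78] [0.5762 0.099  0.056 ]
h60 [277.33 256.33] [0.5771 0.1388 0.056 ]
[283.47 245.92]
[276.38 255.44]
[314.5  239.94]
[[206 198 175 138  83  49  45  46  44  46  55  70  74  74  74  73  73  72
   71  72  71]
 [208 209 193 156 102  64  56  50  47  50  62  72  74  74  73  73  73  73
   72  72  72]
 [208 210 196 162 119  95 102  93  72  61  68  73  75  74  74  74  74  73
   72  72  71]
 [207 210 198 165 128 127 158 151 112  80  74  75  75  74  75  73  73  74
   73  73  72]
 [208 211 199 167 130 137 176 171 127  92  78  74  74  75  74  74  74  75
   74  73  72]
 [210 210 199 167 130 137 178 174 128  88  76  75  74  75  74  74  74  76
   74  74  74]
 [212 210 198 168 127 136 178 174 126  80  73  73  74  74  74  74  76  75
   75  75  74]
 [201 197 187 158 124 137 180 175 123  79  72  73  74  75  74  74  74  75
   75  75  76]
 [146 145 144 128 116 133 169 164 116  79  73  73  74  74  74  74  74  
[... 303 characters left out ...]
 93  69  57  55  55  57  57  59  59  61  62  66  68  70
   73  74  74]
 [123 115 111 103  80  60  55  55  55  57  59  57  55  56  57  57  59  64
   73  76  76]
 [155 127 110  93  68  56  56  55  56  60  62  58  55  56  55  56  53  58
   72  75  75]
 [190 156 128  89  61  56  54  52  50  52  55  54  54  55  56  54  51  56
   71  74  74]
 [215 197 159  96  59  55  55  51  48  50  52  52  55  55  54  53  49  55
   71  72  73]
 [220 200 142  80  56  56  55  54  52  52  53  54  55  55  54  50  46  55
   70  74  74]]
0.506 [315.88420099 230.54047866] [315.8042097 239.2456026]
0.509 [314.73902022 230.28781591] [314.67685628 238.99120796]
0.512 [313.59535051 230.0354955 ] [313.55096366 238.73714261]
```

Run:
```python
from h import *
s=ctrl.get_image("side"); g=s["image"].max(2)
np.set_printoptions(linewidth=200)
print("cols 304..328"); 
for v in range(234,258,2): print(v,g[v,304:329])
def corners(x,y):
    return [proj(s,[x+a*.016,y+b*.016,z]).round(1).tolist() for z in(.062,.030) for a,b in((-1,-1),(-1,1),(1,1),(1,-1))]
print(corners(.5115,.057)); print(corners(.508,.054))
```

```text
cols 304..328
234 [113 113 113 114 112 111 107  98  91  81  73  70  72  72  72  72  73  73  74  73  73  73  74  75  75]
236 [114 114 114 113 111 108  92  69  57  55  56  57  58  58  60  61  63  65  68  70  73  74  75  74  74]
238 [154 165 156 127 109  93  69  56  55  54  54  61  62  57  55  54  55  55  53  59  72  76  76  74  74]
240 [222 221 215 196 159  96  58  55  54  52  48  49  51  53  55  54  55  52  47  55  70  72  73  73  72]
242 [222 221 216 182 112  62  55  54  55  54  55  55  55  55  56  55  53  48  45  54  70  75  75  74  74]
244 [212 215 207 167  95  52  51  51  51  51  52  53  52  52  54  53  47  43  44  54  70  74  74  74  73]
246 [170 183 171 137  82  52  51  50  50  49  50  50  50  50  50  47  44  43  45  56  70  74  75  76  75]
248 [108  91  77  72  57  51  49  49  50  50  50  50  49  49  49  47  44  46  55  69  74  75  74  74  75]
250 [84 71 71 69 56 51 51 50 50 49 50 51 50 50 50 47 47 56 69 74 75 76 74 74 75]
252 [71 72 73 74 71 69 65 62 60 57 54 54 53 51 50 49 56 68 74 76 76 75 74 74 74]
254 [73 75 76 75 75 75 76 77 77 75 73 73 71 70 67 67 72 74 75 75 74 74 74 74 75]
256 [76 76 76 76 76 75 75 76 76 76 75 75 76 77 77 77 78 77 75 74 74 75 75 74 75]
[[321.8, 236.1], [317.7, 244.3], [305.6, 241.5], [309.9, 233.4], [321.8, 245.3], [317.8, 253.5], [305.9, 250.7], [310.1, 242.6]]
[[323.5, 235.6], [319.4, 243.8], [307.3, 241.0], [311.6, 233.0], [323.4, 244.8], [319.5, 253.0], [307.6, 250.3], [311.8, 242.2]]
```

```bash
python3 - <<'E'
from h import *
np.set_printoptions(linewidth=200)
t=ctrl.get_image("top"); g=cv2.imread("pics/top0.png").max(2)
print(g[232:258,314:336])
f=lambda x,y:[proj(t,[x+a*.016,y+b*.016,.062]).round(1).tolist() for a,b in((-1,-1),(-1,1),(1,1),(1,-1),(0,0))]
print(f(.5115,.057)); print(f(.508,.057))
E
python3 -m jog '[[[-3,0,0,0,0,0,5],[-6,0.5,3,0,0,0,5],[-6,0.5,8,0,0,0,5],[-6,0.5,12,0,0,0,5],[-6,0.5,12,0,0,0,5]]]'
python3 - <<'E'
from h import *
np.set_printoptions(linewidth=200)
s=ctrl.get_image("side"); print(s["image"].max(2)[228:242,306:327]); print(ctrl.get_state()["position"],ctrl.get_state()["ft_force"])
E
```

```text
[[114 114 114 114 112 112 167 242 238 235 236 236 236 238 225  87 112 113 113 113 115 114]
 [116 118 117 115 117 114 167 242 237 235 237 236 236 237 227  92 114 116 117 116 117 116]
 [107 106 107 107 104 104 167 242 237 235 237 237 237 239 228  87 106 109 108 109 109 110]
 [ 51  50  52  51  47  56 152 246 241 239 241 241 241 243 230  40  50  53  52  52  52  53]
 [ 54  55  58  58  52  58 135 218 214 214 216 215 215 215 195  41  49  49  56  54  54  54]
 [ 61  64  64  57  41  40  56  79  79  78  79  79  79  79  73  37  41  42  55  58  59  58]
 [ 63  63  63  59  41  41  41  35  36  39  36  35  36  38  40  41  41  43  54  55  58  56]
 [ 60  63  59  55  43  42  43  42  41  42  41  41  42  42  41  43  41  42  54  57  56  57]
 [ 60  60  58  54  41  43  42  41  41  42  42  42  44  41  43  41  45  44  54  58  60  59]
 [ 59  60  60  54  42  42  43  43  42  35  29  30  37  44  43  41  43  42  56  58  58  56]
 [ 57  58  59  54  42  44  41  43  36  20  17  17  28  40  43  43  43  43  56  57  57  56]
 [ 56  57  59  55  42  41  42  43  29  15  14  13  21  34  43  43  42  43  54  57  55  57]
 [ 57  5
[... 2161 characters left out ...]
  73  72  74  74]
 [114 113 111 110 101  80  64  63 109 171 169 115  77  70  70  71  72  72  73  73  73]
 [114 113 112 108  93  68  56  60 106 167 166 114  68  60  62  64  67  70  72  74  74]
 [124 115 111 102  80  61  55  58  93 146 150 103  63  55  55  57  59  64  72  75  75]
 [155 127 110  94  68  56  55  54  70  98 104  77  57  56  54  54  53  58  71  76  76]
 [190 157 128  89  61  55  54  51  52  59  62  56  54  55  54  54  50  57  70  75  73]
 [214 197 159  96  58  55  54  51  48  49  51  52  54  55  54  53  47  55  70  73  72]
 [220 200 142  80  57  55  55  53  51  52  53  54  55  54  54  49  46  55  70  73  73]]
[0.50496516 0.05637703 0.11300154] [ 1.42871169 -0.25207551  0.43405662]
```

```bash
python3 -m jog '[[[0,0,5,0,0,0,5],[0,0,8,0,0,0,5],[0,0,11,0,0,0,5],[0,0,13,0,0,0,5],[0,0,15,0,0,0,5],[0,0,15,0,0,0,5]]]'
```

```text
time: 6.45
position: [0.5056, 0.056, 0.0984]
tool_rot: [3.141, 0.001, 0.001]
ft_force: [1.0, -0.9, -0.8]
grip_width: 0.177
grip_force: 25.0
```

```bash
python3 -m jog '[[[0,0,4,0,0,0,5],[0,0,8,0,0,0,5],[0,0,12,0,0,0,5],[0,0,16,0,0,0,5],[0,0,19,0,0,0,5],[0,0,20,0,0,0,5],[0,0,20.5,0,0,0,5]]]'
```

```text
time: 7.15
position: [0.5055, 0.0564, 0.078]
tool_rot: [-3.142, -0.002, -0.0]
ft_force: [1.5, -1.5, 0.8]
grip_width: 0.173
grip_force: 25.0
```

```bash
python3 -m jog '[[[0,0,1,0,0,0,5],[0,0,2,0,0,0,5],[0,0,2,0,0,0,5]]]'
python3 -m jog '[[[0,0,0,0,0,0,60],[0,0,0,0,0,0,60],[0,0,0,0,0,0,60],[0,0,0,0,0,0,60],[0,0,0,0,0,0,60]]]'
python3 - <<'E'
from h import *
s=ctrl.get_image("side")
a=cv2.resize(s["image"][200:265,270:350],None,fx=8,fy=8,interpolation=cv2.INTER_CUBIC)
cv2.imwrite("pics/z5.png",a[:,:,::-1])
E
```

```text
time: 7.45
position: [0.5057, 0.0566, 0.0773]
tool_rot: [3.141, 0.002, 0.001]
ft_force: [-0.8, -1.7, 7.8]
grip_width: 0.178
grip_force: 25.0
time: 7.95
position: [0.505, 0.0565, 0.0757]
tool_rot: [-3.142, -0.002, 0.001]
ft_force: [-0.4, 0.3, -0.8]
grip_width: 0.543
grip_force: 0.0
```

View pics/z5.png

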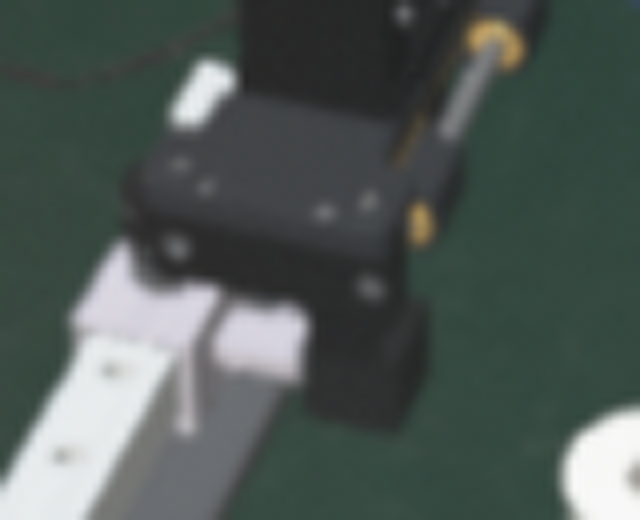

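```bash
python3 -m jog '[[[0,0,-12,0,0,0,60],[0,0,-30,0,0,0,60],[0,0,-50,0,0,0,60],[15,0,-62,0,0,0,60],[45,0,-64,0,0,0,60],[70.5,0,-60,0,0,0,60],[70.5,0,-45,0,0,0,60],[70.5,0,-25,0,0,0,60],[70.5,0,-10,0,0,0,60],[70.5,0,-3,0,0,0,60]]]'
python3 - <<'E'
from h import *
s=ctrl.get_image("side");t=ctrl.get_image("top")
a=cv2.resize(s["image"][195:265,270:350],None,fx=5,fy=5,interpolation=cv2.INTER_CUBIC)
b=cv2.resize(t["image"][185:255,285:365],None,fx=5,fy=5,interpolation=cv2.INTER_CUBIC)
cv2.imwrite("pics/z6.png",np.hstack([a,b])[:,:,::-1]); print(ctrl.get_state()["position"])
E
```

```text
time: 9.0
position: [0.5741, 0.0563, 0.0773]
tool_rot: [3.141, 0.002, -0.005]
ft_force: [-0.6, 0.3, 0.2]
grip_width: 0.69
grip_force: 0.0
[0.5745639  0.05633592 0.07796095]
```

View pics/z6.png

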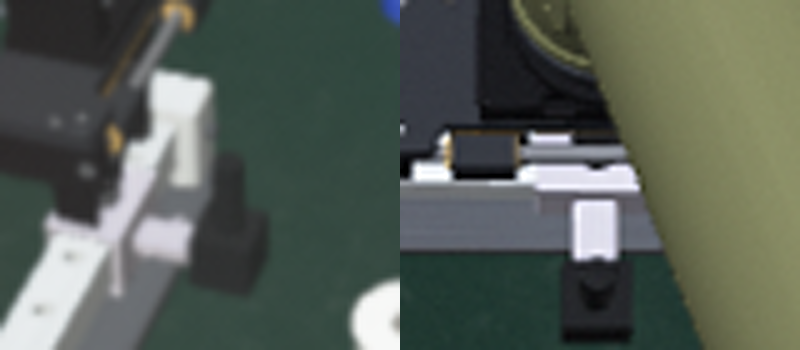

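```bash
python3 -m jog '[[[1.5,0,3,0,0,0,60],[1.5,0,5,0,0,0,30],[1.5,0,5,0,0,0,15],[1.5,0,5,0,0,0,15],[1.5,0,5,0,0,0,15],[1.5,0,5,0,0,0,15],[1.5,0,5,0,0,0,15],[1.5,0,5,0,0,0,15],[1.5,0,5,0,0,0,15]]]' 40
```

```text
time: 10.0
position: [0.5774, 0.0555, 0.0742]
tool_rot: [3.14, 0.001, 0.0]
ft_force: [-0.8, -3.0, 1.7]
grip_width: 0.266
grip_force: 40.0
```

```bash
python3 -m jog '[[[0,0,-4,0,0,0,15],[0,0,-8,0,0,0,15],[0,0,-12,0,0,0,15],[0,0,-15,0,0,0,15],[0,0,-15,0,0,0,15]]]'
```

```text
time: 10.5
position: [0.5773, 0.0568, 0.0892]
tool_rot: [-3.141, -0.002, -0.0]
ft_force: [2.9, -1.3, -6.1]
grip_width: 0.263
grip_force: 40.0
```

```bash
python3 -m jog '[[[0,-4,0,0,0,0,15],[0,-9,0,0,0,0,15],[0,-15,0,0,0,0,15],[0,-21,0,0,0,0,15],[0,-27,0,0,0,0,15],[-0.2,-32,0,0,0,0,15],[-0.2,-36,0,0,0,0,15],[-0.2,-39,0,0,0,0,15],[-0.2,-40,0,0,0,0,15],[-0.2,-40,0,0,0,0,15]]]'
```

```text
time: 11.5
position: [0.5772, 0.097, 0.0891]
tool_rot: [-3.141, -0.002, -0.001]
ft_force: [3.4, -0.3, -7.1]
grip_width: 0.269
grip_force: 40.0
```

```bash
python3 -m jog '[[[0,0,3,0,0,0,15],[0,0,6,0,0,0,15],[0,0,9,0,0,0,15],[0,0,12,0,0,0,15],[0,0,14,0,0,0,15],[0,0,16,0,0,0,15],[0,0,16,0,0,0,15]]]'
```

```text
time: 12.2
position: [0.5774, 0.0957, 0.0741]
tool_rot: [3.14, 0.001, 0.0]
ft_force: [0.6, -3.5, 4.4]
grip_width: 0.262
grip_force: 40.0
```

```bash
python3 -m jog '[[[0,0,0.5,0,0,0,15],[0,0,1,0,0,0,15],[0,0,1,0,0,0,15],[0,0,1,0,0,0,15]]]'
python3 - <<'E'
from h import *
s=ctrl.get_image("side");t=ctrl.get_image("top")
a=cv2.resize(s["image"][195:265,270:350],None,fx=5,fy=5,interpolation=cv2.INTER_CUBIC)
b=cv2.resize(t["image"][185:255,285:365],None,fx=5,fy=5,interpolation=cv2.INTER_CUBIC)
cv2.imwrite("pics/z7.png",np.hstack([a,b])[:,:,::-1]); print(ctrl.get_state()["position"],ctrl.get_state()["ft_force"])
E
```

```text
time: 12.6
position: [0.5774, 0.0957, 0.0741]
tool_rot: [3.14, 0.001, 0.001]
ft_force: [-2.1, -4.3, 10.5]
grip_width: 0.267
grip_force: 40.0
[0.57741936 0.09564809 0.07403765] [-2.43658686 -4.33967663 11.41655878]
```

View pics/z7.png

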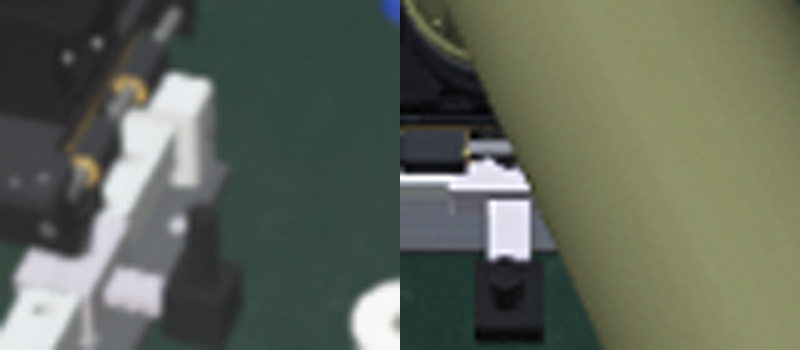

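The section has moved 40 mm: the block went from about column 594 to 509 in the 5x top crop. The pin sits on its hard stop, the probe is seated, and the fingers hold the knob.

```bash
python3 -c "
from bench import ctrl
print(ctrl.close_job())"
```

```text
the job is handed in; nothing more can be done
None
```

The job is handed in at about 12.7 s of the 51 s allowed: the probe is seated in the terminal block, the section is one hole (40 mm) toward the slim-leg end with the pin home, and the fingers still grip and press the knob; the hand-in returned no verdict, so this rests on the last forces, positions and pictures.

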